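# Show the bored bearing block to the inspection camera

### The arm

A 6-joint arm with a two-finger parallel gripper is mounted at the origin on the work surface. World frame = base frame: x ahead of the robot, y to its left, z up, the work surface at z = 0. Lengths are in m, angles in rad, forces in N, time in s.
With the tool pointing down it reaches from about 0.375 to 0.925 m from the base axis. Payload 5.7 kg.
Tool frame: the origin (TCP) lies on the centre line of the jaws, within the pads' length; the fingertips stand 14 mm ahead of it and the grasp point (between the pads) lies 5 mm behind it (env.tip_extent is the z of the fingertips in the tool frame, in m); z points along the fingers, y is the line along which they close (so a half turn about z gives the same grasp; the last joint's range is limited). The gripper opens to 88 mm and grips with 3 to 60 N. Pads are 20 mm wide; open, the fingers measure 115 mm over their backs; the gripper's body (75 mm by 178 mm) begins 61 mm behind the grasp point.
Start: joints at [-1.237, 0.359, 1.51, -0, 1.272, -0.115], TCP at [0.26, -0.541, 0.237] pointing down, gripper open.
Joint ranges: [-2.97, 2.97], [-1.01, 2.36], [0.21, 2.38], [-0.96, 4.11], [0.2, 2.71], [-2.98, 2.98]. Speed limits (rad/s): [2.39, 2.39, 3.14, 3.14, 3.14, 3.14].

### API

Orientations are given as a unit quaternion [x, y, z, w].
In Python, from bench import env, viewer, jaws, inverse_kinematics gives the robot as it stands (env), with the cameras (viewer), the gripper (jaws) and the kinematics as plain functions. Calls block until the motion is done:
- env.move_ptp(position, orientation): joint-space move of the TCP to a pose.
- env.servo_line(position, orientation=None, rate=0.15, contact_N=None): straight line of the TCP; orientation=None keeps the orientation; rate is the mean speed in m/s. With contact_N (N) it stops when the force on the tool has changed by that much, and returns True; else False.
- env.goto_joints(angles): joint-space move.
- jaws.move_gripper(opening): finger opening in m; the grip force is fixed at half the most; returns when the fingers have stopped.
- env.sleep(seconds).
- inverse_kinematics(position, orientation): joint angles nearest the present ones, or None.
- env.observe(): the state.
- viewer.capture(name): name is "scene" or "top" or "wrist"; returns a dict with "image" (400x640x3 uint8, blue, green, red), "range_z" (400x640 float32, m along the optical axis (not along the pixel's ray), 0 where there is no reading), "intrinsics" (3x3 intrinsics, pixels), "R" (3x3) and "t" (3): a world point X has camera coordinates R X + t. Camera axes: x right, y down, z forward; pixel columns grow to the right and rows downward; lengths in m; the calibration is good to about 2 mm. A picture is of the moment at which its call begins.
A pose or a line that the arm cannot do raises env.PlanningError and nothing moves.
- env.close_job(): hands the job in; it is judged then, once.
The state is a dict: "clock": time; "joint_pos": joint angles; "qvel": joint speeds; "joint_torque": joint torques, N m; "position": TCP position; "orientation": TCP orientation; "force": force on the tool from outside, world axes, zero at the start; "torque": the same for the moment, N m; "finger_gap": finger opening in m; "grip_force": force on a finger pad.
Only numpy, scipy, OpenCV 4.12 (cv2) and the standard library are available. Lean on these libraries where they do the work, as an engineer would, in place of code of your own. Each camera call takes 0.05 s, during which the arm holds its last target. There are 200 camera calls.

### The job

Swing the red clamp arm of the drilling fixture right round, well clear of the blue bearing block, lift the block out of its nest and present it to the inspection camera: brass bush face square to the lens, foot downwards and not rolled, centre of the bush straight in front of the lens with its face 12 cm from the glass (the camera looks down at a slant, so the block has to lean back to match). Finish while holding it still there in the air, with nothing but the gripper carrying it; do not bump the camera or disturb the can, the jar and the screwdriver.

Things in the scene. Friction and masses are not known exactly. Their poses are not given: they have to be found in the camera images.
- fixture: Drilling fixture, screwed down: dark steel plate 120 (x) x 200 (y) x 18 mm, y from -125 to +75, with a nest of four bright rails, 8 mm tall, round the block's foot with 2 mm play or more. Origin at table level under the nest's centre; z up; nest floor at z = 18 mm. Clamp post (22 mm diameter) at x = 0, y = -100 mm; with the clamp's hub 96 mm tall.
- clamp_arm (a joint): Angle of the red clamp arm about the post. At 0 (starts 0 to 0.15) it lies along the fixture's +y over the block; it grows as the arm swings to the fixture's +x (clockwise from above), stop at 1.7; beyond 1.2 it is well clear. Stays where left; 1 to 2 N at the knob moves it. Arm 20 mm wide, 12 thick, reaching 135 mm from the post's axis, 73 to 85 mm above the table, 3 mm above the block.
- clamp_knob (a point): Centre of the black upright round knob on top of the clamp arm, 120 mm from the pivot axis: 18 mm diameter, 28 mm tall (from 85 to 113 mm above the table; this point at 99 mm).
- block: Blue bearing block, 0.22 to 0.37 kg, loose in the nest, axes along the fixture's. Origin at centre of underside, z up. Foot 34 (x) x 84 (y) x 12 mm; above it the flat-sided body 30 (x) x 50 (y), from 12 to 52 mm high: grip it across the 50 mm (along y), above the foot. The bore along x holds a brass bush; its round flange (36 mm diameter, 3 mm proud) is on the +x face, away from the robot.
- bush_face (a point): Centre of the brass bush's flange face on the block: block x = +18 mm, y = 0, z = 32 mm. This is the point to bring 120 mm in front of the lens.
- camera_head: White inspection camera, black lens (40 mm diameter), at the far left. Origin at the centre of the lens glass. It looks along its own -x, 0.436 rad (25 degrees) below level; y is level, z its upper side. Housing from x = 0 to 85 mm, within 40 mm of the axis. Hold the block with its axes parallel to these, bush face at x = -120 mm, y = z = 0. Height and heading vary; it does not move.
- camera_stand: Base of the camera's column, a dark steel plate 110 x 130 x 16 mm; the column (22 mm diameter) stands on its origin and reaches 376 mm above the table. The lens glass is 80 mm to the column's own -x side. Fixed; do not bump it or the head.
- can: Green spray can, 58 mm diameter, 150 mm tall, origin under its centre. Bystander.
- jar: Orange jar with black lid, 60 mm diameter, 80 mm tall, origin under its centre. Bystander.
- screwdriver: Screwdriver with red handle, lying on the bench along its own x, about 200 mm long. Bystander.

How it is judged:
By the outcome, as a careful person would: the job done as asked, in the order asked, and still so for the second after the job is handed in, while the arm keeps its last pose, push and grip.
It also fails if it takes over 46 s, if anything falls off the work surface, if the arm or the gripper's body presses on something with over 40 N, if the wrist force passes 120 N, or if a joint passes its speed limit or range.

## Working session

There is one attempt and no reset: what is moved stays moved. The work goes in short steps, each a Python script; the robot and the scene stay as the last script left them, time stands still between calls to the robot, and variables do not carry over. Pictures are saved under pics/ and viewed, at most 10 in all, crops included, and the job is handed in when it is done.

```bash
mkdir -p pics; ls; python3 - <<'E'
from bench import env, viewer, jaws, inverse_kinematics
import cv2,numpy as np
print(env.observe()['clock'],env.tip_extent)
for n in("scene","top"):
    c=viewer.capture(n); cv2.imwrite(f"pics/{n}0.png",c["image"]); np.savez(f"{n}0.npz",**c)
    print(n,c["intrinsics"].tolist(),(-c["R"].T@c["t"]).round(3),c["R"].round(3).tolist(),(c["range_z"]>0).mean())
E
```

```text
bench.py
pics
0.0 0.014
scene [[362.9702627001799, 0.0, 317.79835776308863], [0.0, 362.9702627001799, 196.628392548012], [0.0, 0.0, 1.0]] [ 1.372 -0.151  0.665] [[0.176, 0.984, 0.005], [0.521, -0.089, -0.849], [-0.835, 0.152, -0.528]] 0.99586328125
top [[457.8870631583151, 0.0, 319.7491595528359], [0.0, 457.8870631583151, 198.17471352664148], [0.0, 0.0, 1.0]] [ 0.456 -0.03   1.715] [[-0.009, -1.0, 0.001], [-0.998, 0.009, -0.065], [0.065, -0.002, -0.998]] 0.9960234375
```

View pics/scene0.png

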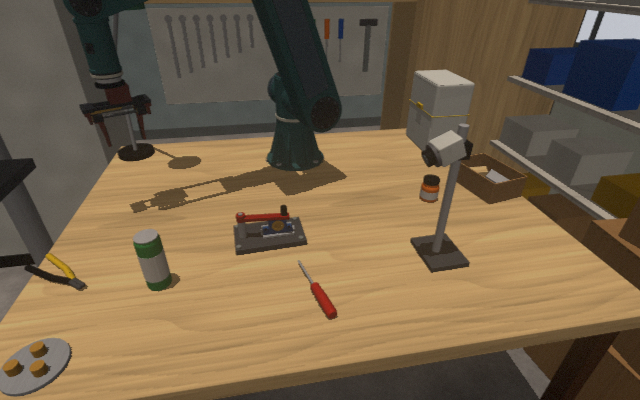

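View pics/top0.png

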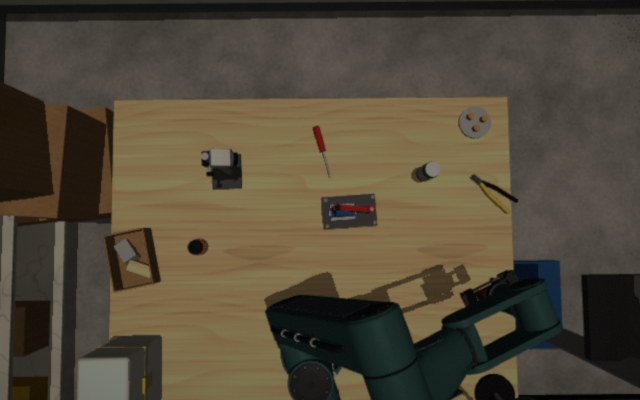

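The scene view shows the fixture at about (270,235), camera head at (445,150), can at (153,260), jar at (430,188) and screwdriver at (318,290). In the top view they are at (349,212), (220,160), (428,172), (198,247) and (322,150). I'll enlarge the fixture and the head.

```bash
cat > h.py <<'E'
import cv2,numpy as np
from bench import env, viewer, jaws, inverse_kinematics
from scipy.spatial.transform import Rotation as Rn
def cloud(c):
    z=c["range_z"]; v,u=np.mgrid[:400,:640]; K=c["intrinsics"]
    P=np.stack([(u-K[0,2])/K[0,0]*z,(v-K[1,2])/K[1,1]*z,z],-1)
    return (P-c["t"])@c["R"]          # world points, HxWx3
def ray(c,uv):
    d=c["R"].T@np.linalg.inv(c["intrinsics"])@[uv[0],uv[1],1.]; return -c["R"].T@c["t"],d
def on_plane(c,uv,z):
    o,d=ray(c,uv); return o+d*(z-o[2])/d[2]
def two(c1,p1,c2,p2):
    (a,d),(b,e)=ray(c1,p1),ray(c2,p2); s=np.linalg.lstsq(np.c_[d,-e],b-a,rcond=None)[0]
    A,B=a+s[0]*d,b+s[1]*e; return (A+B)/2,np.linalg.norm(A-B)
def load(n): return dict(np.load(n))
def save(c,n): np.savez(n+".npz",**c); cv2.imwrite(f"pics/{n}.png",c["image"])
E
python3 - <<'E'
from h import *
s,t=load("scene0.npz"),load("top0.npz")
cr=lambda c,x,y,w,h:cv2.resize(c["image"][y:y+h,x:x+w],(400,300),interpolation=cv2.INTER_CUBIC)
im=np.vstack([np.hstack([cr(s,405,120,80,60),cr(s,220,190,100,75)]),np.hstack([cr(t,185,135,80,60),cr(t,310,180,80,60)])])
cv2.imwrite("pics/crops.png",im)
for c,pts in((s,[(431,157),(450,150),(270,240),(300,240)]),(t,[(206,157),(220,157),(233,160),(220,185),(198,247),(428,172)])):
    P=cloud(c)
    for u,v in pts: print(u,v,P[v,u].round(3))
E
```

```text
431 157 [0.689 0.232 0.312]
450 150 [0.698 0.269 0.33 ]
270 240 [ 0.554 -0.138  0.018]
300 240 [ 0.566 -0.054  0.016]
206 157 [0.669 0.303 0.371]
220 157 [0.672 0.267 0.345]
233 160 [0.667 0.232 0.32 ]
220 185 [0.62  0.34  0.006]
198 247 [0.393 0.401 0.077]
428 172 [ 0.645 -0.405  0.156]
```

View pics/crops.png

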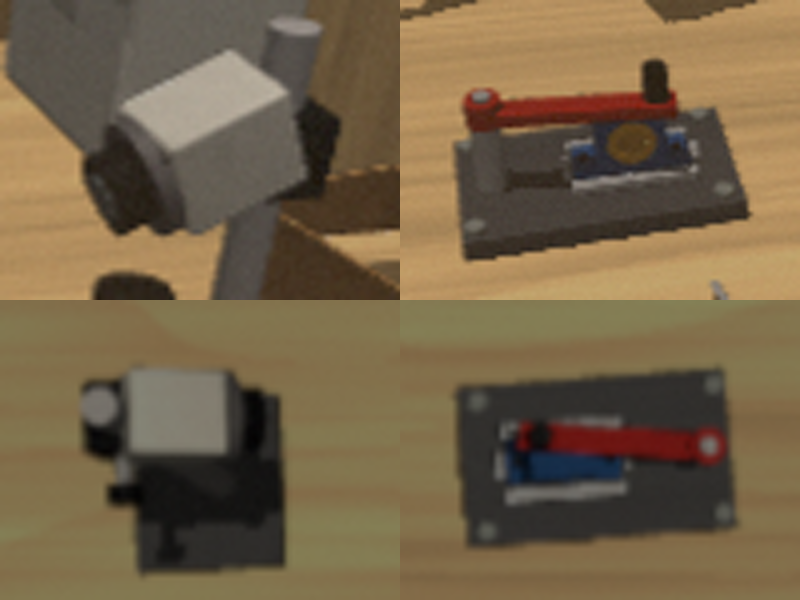

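The bottom-left crop shows the lens facing right (world -y), with the column top at top-image (205,156). The clamp lies near 0.1 rad, with its knob at about (418,207) top and (283,210) scene. Next I'll take wrist views of the fixture, then of the head.

```bash
python3 - <<'E'
from h import *
o=env.observe(); Rt=Rn.from_quat(o["orientation"])
c=viewer.capture("wrist"); print("cam in tool",Rt.inv().apply(-c["R"].T@c["t"]-o["position"]).round(3),(c["R"]@Rt.as_matrix()).round(3).tolist(),c["intrinsics"].round(1).tolist())
print(Rt.as_matrix().round(3).tolist())
# tool down, y of tool along world +-y
for yaw in (np.pi/2,-np.pi/2,0):
    q=(Rn.from_euler("z",yaw)*Rn.from_euler("x",np.pi)).as_quat(); print(yaw,np.round(inverse_kinematics([.5,-.17,.3],q),2))
s,t=load("scene0.npz"),load("top0.npz")
Ps,Pt=cloud(s),cloud(t)
# planes of the head from the depth
for n,P,c in(("s",Ps,s),("t",Pt,t)):
    hsv=cv2.cvtColor(c["image"],cv2.COLOR_BGR2HSV)
    m=(P[...,2]>.25)&(P[...,2]<.42)&(P[...,0]>.58)&(P[...,0]<.8)&(P[...,1]>.15)&(P[...,1]<.4)
    print(n,m.sum(),P[m].min(0).round(3),P[m].max(0).round(3))
    N=np.cross(cv2.Sobel(P,-1,1,0,ksize=3),cv2.Sobel(P,-1,0,1,ksize=3)); N/=-np.linalg.norm(N,axis=-1,keepdims=True)+1e-12
    m&=cv2.erode((m&(hsv[...,2]>110)).astype(np.uint8),np.ones((3,3)))>0
    lab=cv2.kmeans(N[m].astype(np.float32),3,None,(3,50,1e-4),5,cv2.KMEANS_PP_CENTERS)
    print(lab[2].round(3).tolist(),np.bincount(lab[1].ravel()))
E
```

```text
cam in tool [ 0.073 -0.    -0.148] [[0.001, 1.0, 0.0], [-0.963, 0.001, -0.271], [-0.271, 0.0, 0.963]] [[326.3, 0.0, 321.3], [0.0, 326.3, 200.2], [0.0, 0.0, 1.0]]
[[0.901, 0.434, -0.001], [0.434, -0.901, 0.002], [0.0, -0.002, -1.0]]
1.5707963267948966 [-0.46  0.2   1.57  0.    1.37 -0.46]
-1.5707963267948966 [-0.46  0.2   1.57 -0.    1.37  2.68]
0 [-0.46  0.2   1.57 -0.    1.37  1.11]
s 1568 [0.645 0.218 0.25 ] [0.702 0.327 0.377]
[[-0.003000000026077032, -0.5249999761581421, 0.8389999866485596], [0.125, -0.24199999868869781, 0.9480000138282776], [0.621999979019165, -0.29600000381469727, 0.6039999723434448]] [137 101  19]
t 673 [0.618 0.219 0.302] [0.698 0.326 0.384]
[[-0.38199999928474426, -0.03999999910593033, 0.847000002861023], [0.3479999899864197, -0.2669999897480011, 0.8450000286102295], [-0.10599999874830246, -0.6539999842643738, 0.6790000200271606]] [66 88 80]
```

```bash
python3 - <<'E'
from h import *
D=lambda yaw:Rn.from_euler("z",yaw)*Rn.from_euler("x",np.pi)
env.move_ptp([.52,-.22,.26],D(0).as_quat()); env.sleep(.3); save(viewer.capture("wrist"),"wA")
env.move_ptp([.52,-.11,.26],D(0).as_quat()); env.sleep(.3); save(viewer.capture("wrist"),"wB")
print(env.observe()["clock"])
# candidate head-viewing poses: wrist-camera centre C, optical axis toward lens
tgt=np.array([.685,.25,.31]); o=np.array([.073,0,-.148]); f=np.array([-.271,0,.963])
for sgn in(1,-1):
  for el in(0,15,30,45,60):
    for az in (-60,-90,-110,-130):
      a,e=np.radians([az,el]); dirv=-np.array([np.cos(e)*np.cos(a),np.cos(e)*np.sin(a),-0+np.sin(e)])
      # world image: forward=dirv, right = +-horizontal
      r=np.cross(dirv,[0,0,1]); r/=np.linalg.norm(r); r*=sgn; d=np.cross(dirv,r)
      Rc=np.array([r,d,dirv]); M=np.array([[0,1,0],[-.963,0,-.271],[-.271,0,.963]])
      Rt=Rn.from_matrix(Rc.T@M); C=tgt-.3*dirv; p=C-Rt.apply(o)
      q=inverse_kinematics(p,Rt.as_quat())
      if q is not None: print(sgn,el,az,p.round(2),np.round(q,2))
E
python3 - <<'E'
import cv2,numpy as np
a,b=[cv2.imread(f"pics/w{k}.png") for k in "AB"]
cv2.imwrite("pics/wAB.png",np.vstack([a[:,:],b])[:, :][0:800] if 0 else cv2.resize(np.vstack([a,b]),(480,600)))
cv2.imwrite("pics/wA2.png",a)
E
```

```text
2.8917
1 0 -60 [0.75 0.13 0.28] [-0.26  1.27  0.68  1.57  2.39 -0.27]
1 0 -90 [0.68 0.11 0.28] [-0.43  1.03  1.4   1.43  2.06 -0.83]
1 0 -110 [0.64 0.12 0.28] [-0.51  0.95  1.81  1.53  1.89 -1.17]
1 0 -130 [0.6  0.14 0.28] [-0.51  0.97  2.19  1.76  1.85 -1.59]
1 15 -60 [0.76 0.13 0.32] [-0.27  1.15  0.64  1.37  2.35 -0.3 ]
1 15 -90 [0.68 0.11 0.32] [-0.45  0.85  1.39  1.29  1.93 -0.72]
1 15 -110 [0.64 0.12 0.32] [-0.54  0.71  1.82  1.42  1.69 -0.96]
1 15 -130 [0.59 0.14 0.32] [-0.55  0.63  2.22  1.72  1.54 -1.28]
1 30 -60 [0.75 0.13 0.35] [-0.26  1.02  0.63  1.16  2.3  -0.33]
1 30 -90 [0.68 0.12 0.35] [-0.43  0.69  1.36  1.14  1.82 -0.58]
1 30 -110 [0.64 0.12 0.35] [-0.51  0.49  1.76  1.28  1.54 -0.7 ]
1 30 -130 [0.6  0.15 0.35] [-0.5   0.32  2.12  1.55  1.26 -0.84]
1 45 -60 [0.74 0.15 0.39] [-0.22  0.88  0.63  0.95  2.23 -0.37]
1 45 -90 [0.68 0.13 0.39] [-0.37  0.55  1.29  0.97  1.74 -0.42]
1 45 -110 [0.64 0.14 0.39] [-0.42  0.34  1.65  1.07  1.43 -0.4 ]
1 45 -130 [0.61 0.16 0.39] [-0.38  0.13  1.94  1.23  1.08 -0.33]
1 60 -60 [0.73 0.17 0.41] [-0.15  0.75  0.66  0.74  2.15 -0.39]
1
[... 596 characters left out ...]
4 0.13 0.37] [-0.42  0.34  1.65  1.05  1.42  2.74]
-1 15 -130 [0.6  0.15 0.37] [-0.38  0.13  1.95  1.2   1.07  2.81]
-1 30 -60 [0.74 0.16 0.41] [-0.15  0.76  0.66  0.71  2.14  2.73]
-1 30 -90 [0.68 0.15 0.41] [-0.26  0.45  1.2   0.75  1.69  2.9 ]
-1 30 -130 [0.62 0.17 0.41] [-0.21  0.08  1.71  0.78  1.07 -2.95]
-1 45 -60 [0.72 0.18 0.43] [-0.05  0.64  0.7   0.48  2.05  2.74]
-1 45 -110 [0.66 0.18 0.43] [-0.1   0.26  1.3   0.5   1.46 -2.92]
-1 45 -130 [0.64 0.19 0.43] [-0.03  0.14  1.45  0.42  1.24 -2.55]
-1 60 -60 [0.71 0.21 0.44] [0.09 0.54 0.76 0.24 1.94 2.78]
-1 60 -110 [0.67 0.21 0.44] [ 0.09  0.34  1.08  0.23  1.62 -2.68]
-1 60 -130 [0.66 0.22 0.44] [ 0.13  0.28  1.16  0.17  1.52 -2.31]
```

View pics/wAB.png

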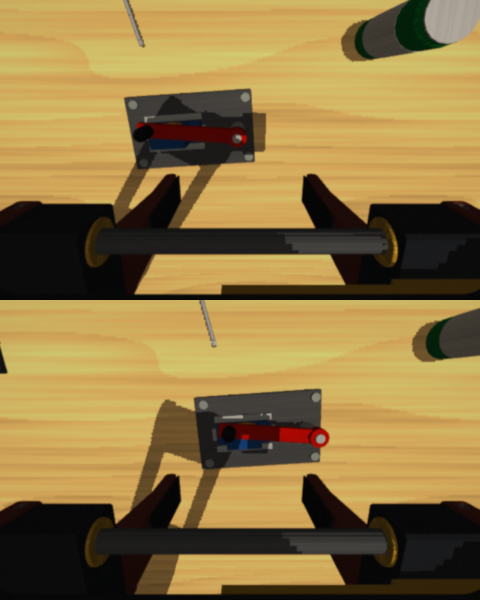

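Both wrist views show the fixture clearly, at (190,130) and (258,430) in the stacked image, with the knob at (143,133) and (228,434) and the hub cap at (238,138) and (320,438). Next come two wrist views of the head.

```bash
python3 - <<'E'
from h import *
tgt=np.array([.685,.25,.31]); o=np.array([.073,0,-.148]); M=np.array([[0,1,0],[-.963,0,-.271],[-.271,0,.963]])
for n,el,az in(("hA",25,-68),("hB",25,-105)):
    a,e=np.radians([az,el]); f=-np.array([np.cos(e)*np.cos(a),np.cos(e)*np.sin(a),np.sin(e)])
    r=np.cross(f,[0,0,1]); r/=np.linalg.norm(r); d=np.cross(f,r)
    Rt=Rn.from_matrix(np.array([r,d,f]).T@M); p=tgt-.35*f-Rt.apply(o)
    env.move_ptp(p,Rt.as_quat()); env.sleep(.3); save(viewer.capture("wrist"),n)
print(env.observe()["clock"])
im=np.hstack([cv2.imread(f"pics/{n}.png")[40:340,120:520] for n in("hA","hB")])
cv2.imwrite("pics/hAB.png",im)
E
```

```text
5.8833
```

View pics/hAB.png

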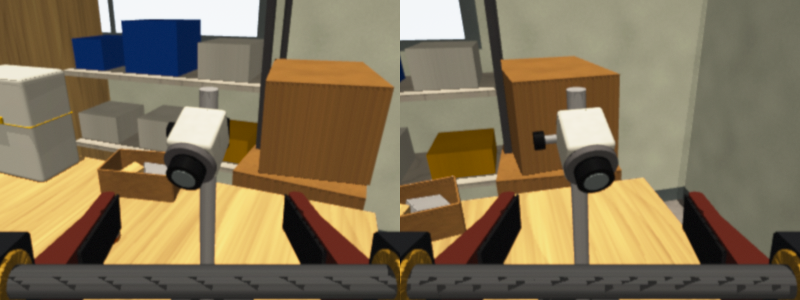

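The lens appears at about (185,175) in the left crop and (597,175) in the right, with the glass disc visible in both. I'll zoom in and run a first automatic measurement of the fixture.

```bash
python3 - <<'E'
from h import *
A,B=load("hA.npz"),load("hB.npz")
z=[cv2.resize(c["image"][130:250,u:u+80],(400,600),interpolation=cv2.INTER_CUBIC) for c,u in((A,275),(B,275))]
cv2.imwrite("pics/lens.png",np.hstack(z))
for n in("wA","wB"):
    c=load(n+".npz"); g=c["image"]; hsv=cv2.cvtColor(g,cv2.COLOR_BGR2HSV); P=cloud(c)
    red=cv2.inRange(hsv,(0,130,60),(8,255,255)); red[230:]=0
    nl,_,st,ce=cv2.connectedComponentsWithStats(red); print(n,[(s.tolist(),x.round(1).tolist()) for s,x in zip(st,ce) if 20<s[4]<9e4][1:])
    # plate: low saturation
    m=cv2.inRange(hsv,(0,0,20),(180,90,140)); m[225:]=0; m=cv2.morphologyEx(m|red,cv2.MORPH_OPEN,np.ones((5,5)))
    cs=cv2.findContours(m,cv2.RETR_EXTERNAL,2)[0]
    for q in cs:
        if cv2.contourArea(q)>5000: print(cv2.minAreaRect(q),cv2.contourArea(q),cv2.approxPolyDP(q,6,True).reshape(-1,2).tolist())
cv2.imwrite("pics/fix.png",np.vstack([cv2.resize(load(n+".npz")["image"][110:230,u:u+210],(525,300),interpolation=cv2.INTER_CUBIC) for n,u in(("wA",150),("wB",240))]))
E
```

```text
wA [([199, 165, 131, 31, 2173], [264.8, 178.4])]
((253.14138793945312, 172.2403564453125), (96.18577575683594, 167.2253875732422), 86.09950256347656) 12848.5 [[333, 120], [167, 131], [174, 174], [195, 156], [198, 163], [317, 167], [329, 177], [204, 166], [205, 183], [319, 195], [317, 184], [309, 187], [319, 178], [327, 192], [313, 198], [260, 189], [202, 200], [198, 187], [178, 188], [184, 224], [338, 214]]
wB [([308, 166, 131, 32, 2304], [375.5, 178.8])]
((349.71221923828125, 171.8776092529297), (95.80406188964844, 174.91209411621094), 86.07408905029297) 13295.5 [[427, 120], [260, 131], [270, 223], [425, 214], [420, 183], [438, 185], [428, 171], [314, 166], [315, 183], [369, 188], [361, 198], [350, 190], [348, 198], [304, 200], [290, 192], [288, 165], [359, 160], [426, 168]]
```

View pics/lens.png

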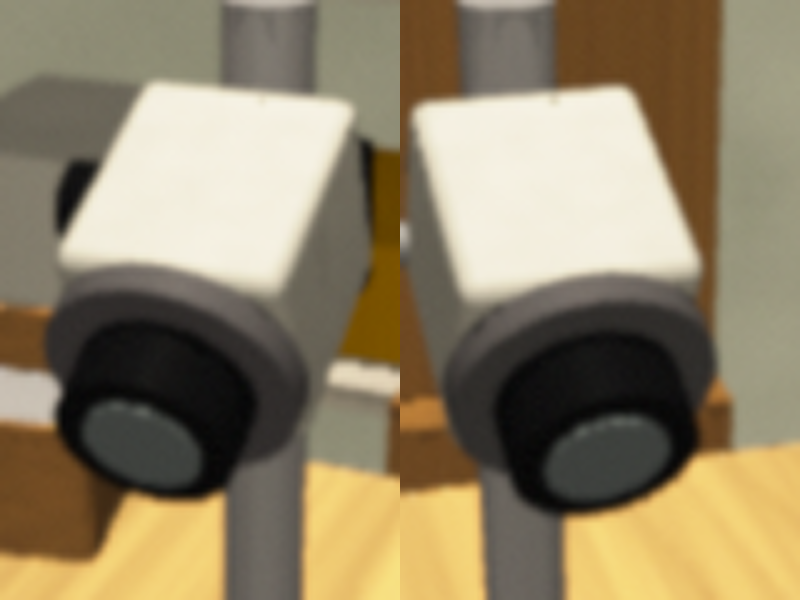

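View pics/fix.png

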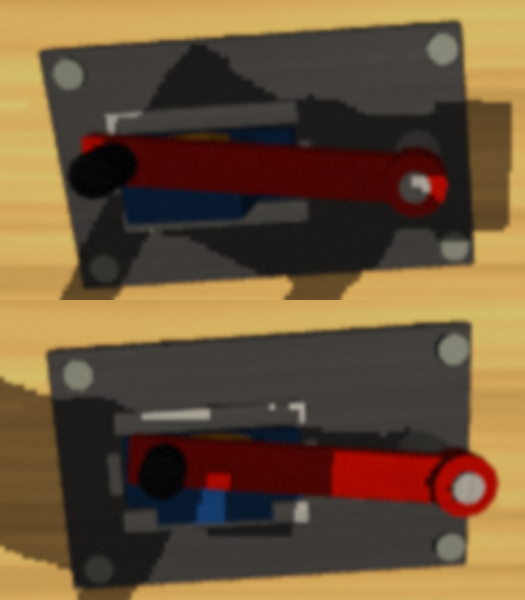

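The lens crop shows the glass discs at about (141,446) left and (606,458) right, plus the four corners of the white top face. The fixture crop shows all four plate screws, the hub cap and the knob in both views. Now I'll triangulate.

```bash
python3 - <<'E'
from h import *
A,B=load("wA.npz"),load("wB.npz"); T=lambda o,p:np.array(p)/2.5+o-.3
sa=[(68,74),(442,48),(104,268),(455,247)]; sb=[(78,75),(453,50),(99,268),(451,247)]
def ref(c,p):  # centroid of the screw's bright disc
    g=c["image"].astype(float).max(-1); u,v=np.round(p).astype(int); w=g[v-6:v+7,u-6:u+7]; w=np.clip(w-(np.median(w)+w.max())/2,0,None)
    y,x=np.mgrid[-6:7,-6:7]; w=w*((x*x+y*y)<36); return np.array([u+(w*x).sum()/w.sum(),v+(w*y).sum()/w.sum()])
S=[]
for p,q in zip(sa,sb):
    p,q=T((150,110),p),T((240,110),q); r=[ref(A,p),ref(B,q)]; X,e=two(A,r[0],B,r[1]); S.append(X); print(p.round(1),r[0].round(1),q.round(1),r[1].round(1),X.round(4),round(e,4))
S=np.array(S); ctr=S.mean(0); ydir=(S[0]+S[2]-S[1]-S[3]); xdir=(S[0]+S[1]-S[2]-S[3])
print("centre",ctr.round(4),"yaw from y",np.arctan2(-ydir[0],ydir[1]),"from x",np.arctan2(xdir[1],xdir[0]))
print("hub",two(A,T((150,110),(415,188)),B,T((240,110),(469,188))),"knobtop",two(A,T((150,110),(91,172)),B,T((240,110),(163,171))))
A,B=load("hA.npz"),load("hB.npz"); T=lambda p:np.array(p)/5+(275,130)-.4
pa=[(150,85),(353,102),(282,290),(62,255)]; pb=[(17,105),(230,90),(297,283),(67,302)]
Q=np.array([two(A,T(p),B,T(q))[0] for p,q in zip(pa,pb)]); print(Q.round(4))
xa=(Q[0]+Q[1]-Q[2]-Q[3])/2; ya=(Q[0]+Q[3]-Q[1]-Q[2])/2
print("x",xa/np.linalg.norm(xa),np.degrees([np.arctan2(xa[1],xa[0]),np.arcsin(xa[2]/np.linalg.norm(xa)),np.arctan2(ya[1],ya[0])-np.pi/2]),np.linalg.norm(xa),np.linalg.norm(ya))
es=[]
for c,p in((A,(141,446)),(B,(206,458))):
    im=cv2.resize(c["image"][130:250,275:355],(400,600),interpolation=cv2.INTER_CUBIC)
    m=(im.max(-1)>45).astype(np.uint8); m=cv2.morphologyEx(m,cv2.MORPH_OPEN,np.ones((9,9)))
    _,l=cv2.connectedComponents(m); k=(l==l[p[1],p[0]]).astype(np.uint8); q=max(cv2.findContours(k,0,1)[0],key=cv2.contourArea); e=cv2.fitEllipse(q); print(e,cv2.contourArea(q)); es.append(T(e[0]))
L,e=two(A,es[0],B,es[1]); print("lens",L.round(4),e)
# column axis: mid of the column top and a lower point
print("coltop",two(A,T((270,8)),B,T((107,8))),"collow",two(A,T((264,560)),B,T((124,560))))
E
```

```text
[176.9 139.3] [176.8 139.4] [270.9 139.7] [270.8 139.6] [ 0.5579 -0.0523  0.0224] 0.0001
[326.5 128.9] [326.6 129.1] [420.9 129.7] [420.9 129.5] [ 0.5694 -0.2269  0.0208] 0.0001
[191.3 216.9] [191.2 217.3] [279.3 216.9] [279.1 217.3] [ 0.4621 -0.0585  0.0216] 0.0003
[331.7 208.5] [331.4 209.5] [420.1 208.5] [418.9 208.8] [ 0.4714 -0.2333  0.0176] 0.0011
centre [ 0.5152 -0.1427  0.0206] yaw from y 0.05959574496153772 from x 0.06509061405815485
hub (array([ 0.52051438, -0.21526664,  0.09532659]), np.float64(0.00031488458866876307)) knobtop (array([ 0.53076323, -0.09604996,  0.11253511]), np.float64(0.0007392834040100112))
[[0.6461 0.2906 0.3564]
 [0.6947 0.2926 0.3564]
 [0.6962 0.2441 0.3293]
 [0.6475 0.2411 0.3312]]
x [-0.02659982  0.88131442  0.47178103] [  91.72877573   28.14996944 -267.08047826] 0.05552375716603494 0.048757999558319894
((141.29550170898438, 443.33251953125), (71.46403503417969, 123.54849243164062), 115.11732482910156) 6921.0
((206.51190185546875, 456.623046875), (77.1473617553711, 125.06180572509766), 71.09600830078125) 7566.5
lens [0.6723 0.2262 0.2994] 0.00010870847217701559
coltop (array([0.66961528, 0.30628518, 0.37291053]), np.float64(0.000355550142266665)) collow (array([0.6695623 , 0.30645433, 0.22494531]), np.float64(0.002699782871601426))
```

The column to lens distance of 80.1 mm and the knob radius of 119.7 mm both match the text. The clamp is at about 0.15 rad, fixture yaw is about 0.061 and the camera heading is about 92°. Next I swing the clamp and look at the block.

```bash
cat >> h.py <<'E'
H=np.array([.5202,-.2165]); FY=.061; NEST=np.array([.514,-.117])
D=lambda yaw:Rn.from_euler("z",yaw)*Rn.from_euler("x",np.pi)
def kn(phi,z): return np.array([*(H+.12*np.array([np.sin(phi),np.cos(phi)])),z]),D(np.pi/2-phi).as_quat()
E
python3 - <<'E'
from h import *
env.move_ptp(*kn(.0857,.19)); jaws.move_gripper(.045)
hit=env.servo_line(*kn(.0857,.106),rate=.12,contact_N=6); print("contact",hit,env.observe()["position"].round(4) if hasattr(env.observe()["position"],"round") else env.observe()["position"])
if not hit:
    f=[]
    for phi in np.linspace(.0857,1.53,7)[1:]:
        env.servo_line(*kn(phi,.106),rate=.1); f.append(np.round(env.observe()["force"],1).tolist())
    print(f)
    env.servo_line(*kn(1.48,.106),rate=.1); env.servo_line(*kn(1.48,.19),rate=.2)
    for n,dy in(("bA",-.05),("bB",.05)):
        env.move_ptp([NEST[0]-.03,NEST[1]+dy,.21],D(FY).as_quat())
        if n=="bA": jaws.move_gripper(.085)
        env.sleep(.2); save(viewer.capture("wrist"),n)
print(env.observe()["clock"])
if not hit: cv2.imwrite("pics/bAB.png",np.vstack([cv2.imread(f"pics/b{k}.png")[:300] for k in"AB"]))
E
```

```text
contact False [ 0.531  -0.0971  0.1065]
[[-0.9, -0.4, -0.4], [-0.4, 0.2, -0.9], [0.2, 0.8, -0.2], [-0.1, -0.2, 0.1], [-0.3, 0.5, 0.1], [-0.1, -0.1, -0.8]]
14.6167
```

View pics/bAB.png

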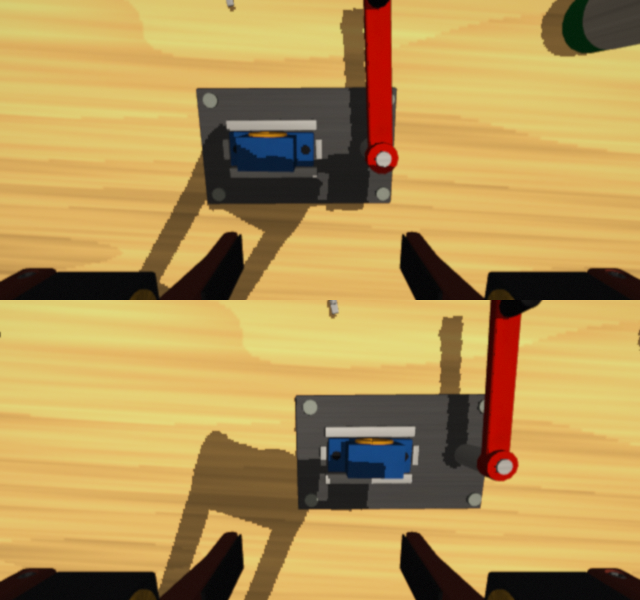

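The clamp arm now points away along fixture +x, well clear. The block's top face is at about (265,154) in the upper picture and (378,461) in the lower. I'll locate that top face numerically from the two views.

```bash
python3 - <<'E'
from h import *
r=[];cs=[]
for n,x0 in(("bA",200),("bB",300)):
    c=load(n+".npz"); P=cloud(c); hsv=cv2.cvtColor(c["image"],cv2.COLOR_BGR2HSV)
    blue=cv2.inRange(hsv,(100,120,25),(130,255,255))>0; blue[220:]=0
    m=blue&(P[...,2]>.055); k=cv2.morphologyEx(m.astype(np.uint8),cv2.MORPH_OPEN,np.ones((3,3))); k=cv2.morphologyEx(k,cv2.MORPH_CLOSE,np.ones((5,5)))
    q=max(cv2.findContours(k,0,1)[0],key=cv2.contourArea); b=cv2.minAreaRect(q); print(n,b,np.median(P[m][:,2]).round(4)); r.append(b[0]); cs.append(c)
    X=np.array([on_plane(c,p,.07)[:2] for p in q[:,0].astype(float)]).astype(np.float32); w=cv2.minAreaRect(X); print("   on top plane",np.round(w[0],4),np.round(w[1],4),w[2])
    fl=cv2.inRange(hsv,(10,120,60),(28,255,255))
print("top centre",two(cs[0],r[0],cs[1],r[1]))
E
```

```text
bA ((265.0, 153.0), (34.0, 58.0), 90.0) 0.0699
   on top plane [ 0.5155 -0.1156] [0.03  0.051] 2.885065793991089
bB ((376.0, 160.0), (34.0, 58.0), 90.0) 0.0699
   on top plane [ 0.5159 -0.1145] [0.0303 0.0511] 3.476247787475586
top centre (array([ 0.51580583, -0.11514709,  0.0682568 ]), np.float64(0.00023090393980703956))
```

```bash
cat >> h.py <<'E'
def inhand(name):
    o=env.observe(); c=viewer.capture("wrist"); save(c,name); Rt=Rn.from_quat(o["orientation"]); p=np.array(o["position"])
    P=(cloud(c)-p)@Rt.as_matrix(); P=P*[1,-1,-1]   # block-like axes at the TCP
    hsv=cv2.cvtColor(c["image"],cv2.COLOR_BGR2HSV); near=(c["range_z"]>0)&(c["range_z"]<.25)
    b=(cv2.inRange(hsv,(100,120,20),(130,255,255))>0)&near; y=(cv2.inRange(hsv,(8,100,40),(30,255,255))>0)&near&(np.abs(P[...,1])<.03)&(np.abs(P[...,0])<.05)&(P[...,2]<.03)
    return o,P,b,y
E
python3 - <<'E'
from h import *
q=D(.058).as_quat(); C=[.5157,-.1150]
env.move_ptp([*C,.15],q)
hit=env.servo_line([*C,.05],rate=.12,contact_N=8); print("hit",hit)
if hit: raise SystemExit
jaws.move_gripper(.03); o=env.observe(); print(o["finger_gap"],o["grip_force"],np.round(o["force"],1),np.round(o["position"],4))
env.servo_line([*C,.13],rate=.1); env.sleep(.2)
o,P,b,y=inhand("lift"); print(o["finger_gap"],np.round(o["force"],2),o["clock"])
for n,m in(("blue",b),("brass",y)): print(n,m.sum(),np.percentile(P[m],[5,50,95],axis=0).round(4).tolist() if m.sum() else "")
t=b&(P[...,2]>.012); A=np.c_[P[t][:,:2],np.ones(t.sum())]; print("top plane z=ax+by+c",np.linalg.lstsq(A,P[t][:,2],rcond=None)[0].round(4))
cv2.imwrite("pics/liftv.png",cv2.resize(cv2.imread("pics/lift.png")[150:400,160:480],(768,600)))
th=np.radians(92.); Rc=Rn.from_euler("z",th)*Rn.from_euler("y",-np.radians(25)); L=np.array([.6723,.2262,.2994])
for d in (.138,.2,.26):
    r=inverse_kinematics(L+Rc.apply([-d,0,0]),(Rc*Rn.from_euler("x",np.pi)).as_quat()); print(d,L+Rc.apply([-d,0,0]),None if r is None else np.round(r,2))
E
```

```text
hit False
0.049580221741055544 29.965528110042214 [-0.3 -0.1  2.6] [ 0.5157 -0.115   0.0501]
0.04953835611606549 [ 0.58  0.41 -3.41] 17.8083
blue 9299 [[-0.0092, -0.031, -0.0246], [0.0077, 0.0, 0.0193], [0.0157, 0.0311, 0.0206]]
brass 1821 [[0.0108, -0.0145, -0.0121], [0.0164, -0.0004, 0.0001], [0.0171, 0.014, 0.0169]]
top plane z=ax+by+c [-0.0541 -0.0005  0.0196]
0.138 [0.6766649  0.10120571 0.24107868] [-0.18  0.5   1.35  0.43  1.41 -0.31]
0.2 [0.67862594 0.04504886 0.21487635] [-0.26  0.54  1.35  0.42  1.4  -0.4 ]
0.26 [ 0.68052372 -0.00929648  0.18951925] [-0.33  0.58  1.35  0.41  1.4  -0.48]
```

View pics/liftv.png

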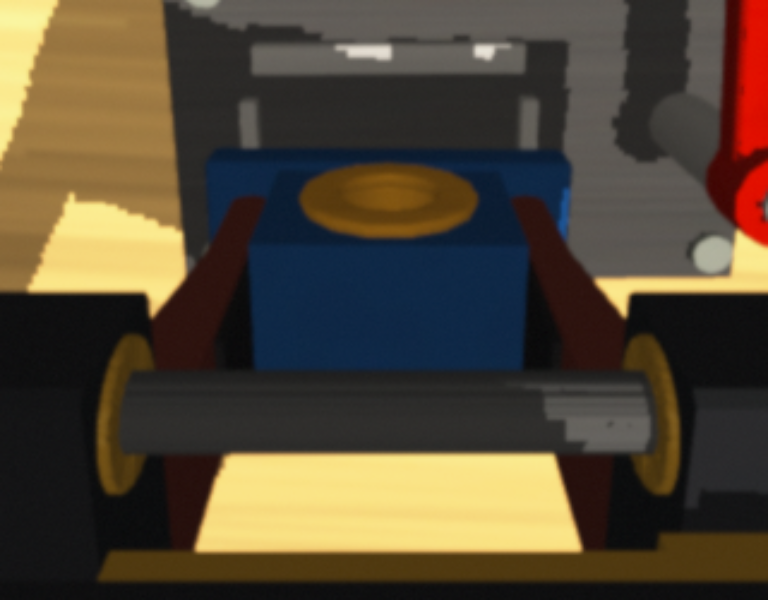

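The lifted block sits squarely between the fingers, with the brass flange at about (388,200) on the outer side and the clamp out of the way. I'll check for pitch in the hand more carefully, using the pre-grasp pictures as a baseline.

```bash
cat >> h.py <<'E'
def fits(P,b,y):
    t=b&(P[...,0]<.010)&(P[...,0]>-.014)&(np.abs(P[...,1])<.022)&(P[...,2]>.008); p=P[t]
    y=y&(np.hypot(P[...,1],P[...,2])>.0085)&(P[...,0]>.0125)&(np.hypot(P[...,1],P[...,2])<.0165); g=P[y]
    f=b&(P[...,0]>.0125)&(np.abs(P[...,1])<.022)&(P[...,2]<.015)&(P[...,2]>-.016); h=P[f]
    def rob(X,d):
        k=np.ones(len(d),bool)
        for _ in range(5):
            s=np.linalg.lstsq(X[k],d[k],rcond=None)[0]; e=d-X@s; k=abs(e)<2*e[k].std()+1e-4
        return s.round(4),int(k.sum()),round(float(e[k].std()),4)
    print("top z~x,y,1",rob(np.c_[p[:,:2],np.ones(len(p))],p[:,2])); print("flange x~y,z,1",rob(np.c_[g[:,1:],np.ones(len(g))],g[:,0])); print("body x~y,z,1",rob(np.c_[h[:,1:],np.ones(len(h))],h[:,0]) if len(h)>30 else len(h))
E
python3 - <<'E'
from h import *
hs=lambda c:cv2.cvtColor(c["image"],cv2.COLOR_BGR2HSV)
for n in("bA","bB"):   # baseline: block level in the nest
    c=load(n+".npz"); P=(cloud(c)-[.5157,-.1150,.05])@D(.058).as_matrix()*[1,-1,-1]
    print(n); fits(P,cv2.inRange(hs(c),(100,120,20),(130,255,255))>0,cv2.inRange(hs(c),(8,100,40),(30,255,255))>0)
print("lift"); o,P,b,y=inhand("lift2"); fits(P,b,y)
m=y&(P[...,0]>.0125); q=max(cv2.findContours(cv2.morphologyEx(m.astype(np.uint8),cv2.MORPH_CLOSE,np.ones((5,5))),0,1)[0],key=cv2.contourArea); e=cv2.fitEllipse(q); c=load("lift2.npz")
oo,d=ray(c,e[0]); R=Rn.from_quat(o["orientation"]).as_matrix(); a=((oo-o["position"])@R)*[1,-1,-1]; d=(d@R)*[1,-1,-1]; print("flange centre on x=.018",(a+d*(.018-a[0])/d[0]).round(4),e)
E
```

```text
bA
top z~x,y,1 (array([ 0.004 , -0.0007,  0.02  ]), 1301, 0.0006)
flange x~y,z,1 (array([0.0039, 0.0219, 0.0163]), 73, 0.0004)
body x~y,z,1 24
bB
top z~x,y,1 (array([ 0.0024, -0.0031,  0.02  ]), 1215, 0.0006)
flange x~y,z,1 (array([0.0077, 0.0177, 0.0163]), 90, 0.0005)
body x~y,z,1 (array([ 0.0078, -0.0002,  0.0137]), 33, 0.0001)
lift
top z~x,y,1 (array([0.0017, 0.0011, 0.0198]), 4087, 0.0005)
flange x~y,z,1 (array([0.006 , 0.0052, 0.0168]), 853, 0.0003)
body x~y,z,1 (array([ 0.0045, -0.0007,  0.0138]), 520, 0.0002)
flange centre on x=.018 [ 0.018  -0.0002  0.0085] ((321.4565734863281, 233.22303771972656), (30.14792823791504, 74.17659759521484), 90.32206726074219)
```

No tilt in the hand (slopes ≤0.006), and the flange sits about 1 mm short in x. Now I present it.

```bash
python3 - <<'E'
from h import *
Rc=Rn.from_euler("z",np.radians(92))*Rn.from_euler("y",-np.radians(25)); L=np.array([.6723,.2262,.2994]); q=(Rc*Rn.from_euler("x",np.pi)).as_quat()
env.servo_line([.5157,-.115,.2],rate=.15)
env.move_ptp(L+Rc.apply([-.26,0,0]),q)
hit=env.servo_line(L+Rc.apply([-.137,0,0]),q,rate=.06,contact_N=10); env.sleep(.3)
o,P,b,y=inhand("final"); print(hit,o["clock"],o["finger_gap"],np.round(o["force"],2),np.abs(o["qvel"]).max(),(L+Rc.apply([-.137,0,0])-o["position"]).round(4)); fits(P,b,y)
s=viewer.capture("scene"); save(s,"sF"); t=viewer.capture("top"); save(t,"tF")
cr=lambda c,x,y,w,h:cv2.resize(c["image"][y:y+h,x:x+w],(400,300),interpolation=cv2.INTER_CUBIC)
im=np.vstack([np.hstack([cr(s,360,100,160,120),cr(t,170,90,280,210)]),np.hstack([cr(load("final.npz"),0,0,532,399),cr(s,100,80,400,300)])]); cv2.imwrite("pics/fin.png",im)
E
```

```text
False 22.4833 0.049995098793607536 [ 0.06  0.28 -4.26] 0.001824512276387671 [-0.      0.0001  0.0001]
top z~x,y,1 (array([ 0.0016, -0.0001,  0.0198]), 3877, 0.0005)
flange x~y,z,1 (array([0.0069, 0.0081, 0.0176]), 883, 0.0003)
body x~y,z,1 (array([0.0065, 0.001 , 0.0147]), 505, 0.0002)
```

View pics/fin.png

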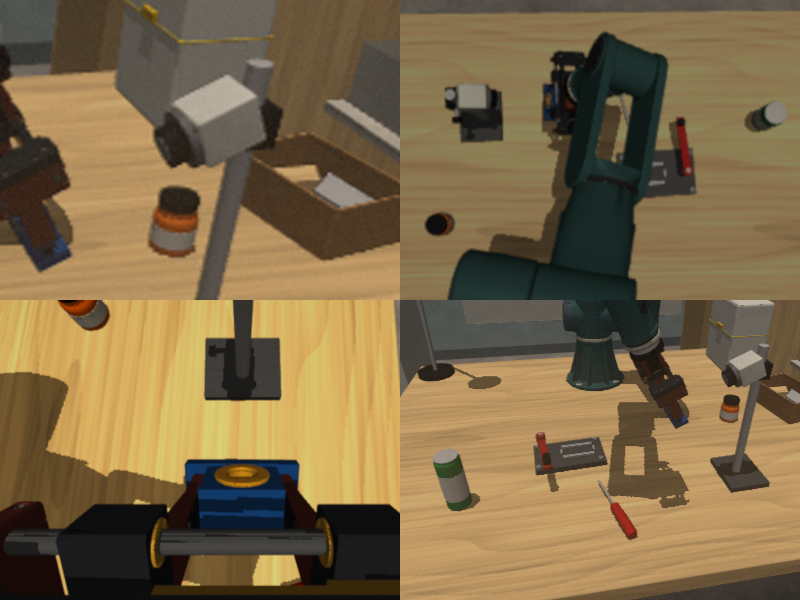

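The block is held in front of the lens, leaning back to match, with the can, jar, screwdriver and camera where they were. I'll check the heading against the stand's base plate, then hand in.

```bash
python3 - <<'E'
from h import *
c=load("final.npz"); hsv=cv2.cvtColor(c["image"],cv2.COLOR_BGR2HSV); P=cloud(c)
m=((hsv[...,1]<90)&(hsv[...,2]<120)&(P[...,2]<.03)&(P[...,2]>.008)&(P[...,1]>.2)).astype(np.uint8); m=cv2.morphologyEx(m,cv2.MORPH_CLOSE,np.ones((15,15)));m=cv2.morphologyEx(m,cv2.MORPH_OPEN,np.ones((7,7)))
q=max(cv2.findContours(m,0,1)[0],key=cv2.contourArea); X=np.array([on_plane(c,p,.016)[:2] for p in q[:,0].astype(float)]).astype(np.float32); print(cv2.minAreaRect(X))
E
```

```text
((0.6689743995666504, 0.3135547637939453), (0.12708580493927002, 0.11017528921365738), 2.0429000854492188)
```

```bash
python3 -c "
from bench import env, viewer, jaws, inverse_kinematics
o=env.observe();print(o['clock'],o['finger_gap'],o['grip_force']);print(env.close_job())"
```

```text
22.6333 0.05000140741966746 29.96434209868312
the job is handed in; nothing more can be done
None
```

The job is handed in at 22.6 s: the clamp is swung to about 1.5 rad and the block is held still, leaning back 25° at the camera's measured heading of 92°, bush face 12 cm from the glass to within about 1 mm by my measurements; the camera, can, jar and screwdriver look undisturbed, but no verdict was returned.

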